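# Slide the rail foot under the drill bridge and latch it

## Robot

A 6-joint arm with a two-finger parallel gripper is mounted at the origin on the work surface. World frame = base frame: x ahead of the robot, y to its left, z up, the work surface at z = 0. Lengths are in m, angles in rad, forces in N, time in s.
With the tool pointing down it reaches from about 0.35 to 0.975 m from the base axis. Payload 4.9 kg.
Tool frame: the origin (TCP) lies between the finger pads; the fingertips stand 8 mm ahead of it and the grasp point (between the pads) lies 11 mm behind it; z points along the fingers, y is the direction in which the jaws open and shut (so a half turn about z gives the same grasp; the last joint's range is limited). The gripper opens to 85 mm and grips with 20 to 120 N. Pads are 22 mm wide; open, the fingers measure 114 mm over their backs; the gripper's body (76 mm by 85 mm) begins 54 mm behind the grasp point. The pads swing forward as they close: fully open they stand 13 mm farther back than shut.
Start: joints at [-1.36, 0.053, 1.613, -0, 1.476, -0.119], TCP at [0.202, -0.591, 0.239] pointing down, gripper open.
Joint ranges: [-3.01, 3.01], [-1.01, 2.22], [0.06, 2.58], [-1.02, 4.17], [0.09, 2.62], [-3.14, 3.14]. Speed limits (rad/s): [2.57, 2.57, 3.14, 3.14, 3.14, 3.14].

## Interface

Orientations are given as a rotation vector (axis times angle).
In Python, from station import ctrl gives the robot as it stands. The module is installed in compiled form; this text tells all that it offers.
- The arm moves only by the shell command python3 -m creep 'ROWS' [FORCE]. ROWS is JSON, a list of rows, each an object with "hand": the opening, from 0 (shut) to 1 (fully open); "translation": the shift along the tool's x, y, z in cm, a list of three; "delta_rot": the turn, a rotation vector about the tool's x, y, z in degrees, a list of three. A call has 1 to 8 rows; each row shifts and turns the commanded pose from where the row before left it, along the tool's axes as they then stand; what a row does not reach is not made up. A row lasts 1/8 s, in which the tool goes at most 62.5 mm and 10.7 degrees, less where a joint would pass 70% of its speed; a pose out of reach is approached as far as the arm can. A call with a gripper value outside its range is refused whole. The fingers move at their own pace and stop on an object; FORCE is the grip in N (left out, the last holds). Time passes only in rows, so rows that do not move let the fingers close. It gives the time, the measured TCP pose, the force and the opening at its end, in the units of the state.
- ctrl.get_obs(): the state, without advancing time (a new reading comes with each control period).
- ctrl.get_image(name): name is "side" or "top" or "wrist"; returns (picture, depth): 384x512x3 uint8, red, green, blue; 384x512 float32, m along the optical axis (not along the pixel's ray), 0 where there is no reading.
- ctrl.calibration(name): a dict with "fx", "fy", "cx", "cy" (pixels), "T" (4x4, takes a point from camera to world coordinates). Camera axes: x right, y up, looking along -z (the intrinsics and any distortion apply to the point x, -y, -z); pixel columns grow to the right and rows downward; lengths in m; the calibration is good to about 2 mm. A picture is of the moment at which its call begins: read the wrist's pose just before it. calibration takes no time and is no camera call; for the wrist camera it gives the pose at the moment of the call.
- ctrl.finish_job(): hands the job in, once; it reports no verdict.
The state is a dict: "t": time; "q": joint angles; "dq": joint speeds; "effort": joint torques, N m; "tool_pos": TCP position; "tool_rot": TCP orientation; "contact_force": force on the tool from outside, world axes, zero at the start; "wrist_torque": the same for the moment, N m; "opening": finger opening in m.
Only numpy, scipy, OpenCV 4.12 (cv2) and the standard library are available. Lean on these libraries where they do the work, as an engineer would, in place of code of your own. Each camera call takes 0.05 s, during which the arm holds its last target.

## Task

Slide the aluminium-coloured angle bracket along the blue drilling jig, under the yellow bridge and fully home against the end stop, then swing the red latch all the way across behind its upright flange so that it is locked in. Leave the tape roll, the sealant cartridge and the paint roller where they are.

Things in the scene. Friction and masses are not known exactly. Their poses are not given: they have to be found in the camera images.
- jig: Fixed drilling jig with a blue deck 370 mm long (x -240 to +130) and 185 mm wide (y -80 to +105), its top 12 mm above the table; all heights below are above this deck. Origin on the table surface; x is the feed direction to the stop, y to the left, z up. Positions below are in this frame.
- jig_mouth (a point): Start of the channel, on the deck at x = -20, y = 0. Dark side rails 10 mm high leave a channel 84 mm wide, centred on y = 0, from here to the stop; before it a funnel of the same height narrows from 124 mm wide at x = -90 to 84 mm here.
- jig_bridge (a point): Centre of the underside of the yellow bridge over the channel, 16 mm above the deck at x = 65, y = 0. The bridge is 40 mm long in x, 144 mm wide; its top is 28 mm above the deck and two brass bushes on it reach 38 mm.
- jig_stop (a point): Middle of the face of the dark end stop, at x = 100, y = 0, 3 mm above the deck (half the bracket plate's thickness). The stop closes the channel and is 22 mm high.
- bracket_flange (a point): Centre of the upright flange at the rear of the loose metal angle bracket: 8 mm thick, 80 mm wide, 42 mm high, this point 21 mm above the underside. The bracket's x points from the flange to its leading edge; the flange's rear face is 4 mm behind this point. When home this point is at x = 4, y = 0, 21 mm above the deck; the flange stays outside the bridge.
- bracket_front (a point): Middle of the leading edge of the bracket's base plate (100 mm long with the flange, 80 mm wide, 6 mm thick), 3 mm above its underside, 96 mm ahead of the flange's centre. The bracket weighs 0.4 to 0.7 kg, slides freely on the deck and starts at the deck's rear, before the funnel, a little askew. When home it touches the stop.
- latch (a joint): Angle of the red latch arm about an upright pivot at x = -10, y = 80 of the jig. 0: it points to the jig's -x; it grows towards -y, behind the flange; at its stop, 1.57, it lies square across. Starts swung outward (negative), stays where left, needs under 2 N at the knob. Arm 95 x 14 mm, 14 to 24 mm above the deck; when shut it is 3 mm behind the flange of a home bracket.
- latch_knob (a point): The red upright round knob near the free end of the latch, 18 mm in diameter, 80 mm from the pivot; it stands from 24 to 74 mm above the deck, higher than the flange. This point is on its axis, 49 mm above the deck.
- tape_roll: Loose red tape roll lying flat, 96 mm across, 45 mm high; origin at the centre of its underside.
- cartridge: Loose upright sealant cartridge, white and green, 50 mm in diameter, 225 mm tall; origin at the centre of its underside.
- paint_roller: Loose small paint roller, white sleeve 44 mm in diameter and 100 mm long, black handle; overall 220 mm long, lying down; origin on the table under the middle of the sleeve, handle to its -x.
Not all that is in view belongs to the job. Of the things shaped like the part that bears bracket_flange, the aluminium one is meant.

How it is judged:
On the way:
1. the bracket is home against the stop (within 5 mm) (x of bracket_flange in the frame of jig above -0.001 m and z of bracket_flange in the frame of jig below 0.038 m and angle between the x axis of bracket_flange and the x axis of jig, either way round below 0.08 rad), for 0.1 s.
At the end, for the whole second after the job is handed in: The bracket lies flat on the deck under the bridge, its leading edge within 5 mm of the stop, in line with the jig within 0.08 rad and centred within 6 mm, at rest; the latch is swung across behind the flange to at least 1.45 rad of its 1.57; the bystanders have not been moved (all of step 1 and x of bracket_flange in the frame of jig below 0.008 m and y of bracket_flange in the frame of jig between -0.006 and 0.006 m and z of bracket_flange in the frame of jig above 0.029 m and value of joint latch above 1.45 rad and velocity of joint latch below 0.05 rad/s); the robot touches nothing.
It fails at once if the tape roll is moved more than 30 mm (distance of tape_roll from where it was at the start of the episode above 0.03 m).
It fails at once if the cartridge is moved more than 30 mm or tipped over (distance of cartridge from where it was at the start of the episode above 0.03 m or angle between cartridge's own z axis and vertical above 0.5 rad).
It fails at once if the paint roller is moved more than 30 mm (distance of paint_roller from where it was at the start of the episode above 0.03 m).
It also fails if it takes over 54 s, if anything falls off the work surface, if the arm or the gripper's body presses on something with over 40 N, if the wrist force passes 120 N, or if a joint passes its speed limit or range.

## Working session

There is one attempt and no reset: what is moved stays moved. The work goes in short steps, Python scripts to look and compute and a shell command to move; the robot and the scene stay as the last step left them, time stands still between calls to the robot, and variables do not carry over. Pictures are saved under pics/ and viewed, and the job is handed in when it is done.

```bash
mkdir -p pics; ls
cat > h.py <<'E'
import numpy as np, cv2
from station import ctrl
def snap(n,tag):
    c=ctrl.calibration(n); im,d=ctrl.get_image(n)
    cv2.imwrite(f'pics/{tag}.png',cv2.cvtColor(im,cv2.COLOR_RGB2BGR)); np.savez(f'pics/{tag}.npz',im=im,d=d,T=c['T'],k=[c['fx'],c['fy'],c['cx'],c['cy']])
    return im,d,c
def load(tag):
    z=np.load(f'pics/{tag}.npz'); return z['im'],z['d'],z['T'],z['k']
def ray(T,k,u,v):
    d=np.array([(u-k[2])/k[0],-(v-k[3])/k[1],-1.0]); return T[:3,3],T[:3,:3]@d
def onplane(T,k,u,v,z):
    o,d=ray(T,k,u,v); return o+d*(z-o[2])/d[2]
def pt(T,k,u,v,dep):
    o,d=ray(T,k,u,v); return o+d*dep
E
python3 - <<'E'
from h import *
o=ctrl.get_obs(); print({k:np.round(v,3) for k,v in o.items()})
for n in('side','top','wrist'):
    im,d,c=snap(n,n+'0'); print(n,{k:(np.round(v,3).tolist()) for k,v in c.items()})
E
```

```text
pics
{'t': np.float64(0.0), 'q': array([-1.36 ,  0.053,  1.614, -0.   ,  1.476, -0.119]), 'dq': array([-0.   ,  0.001, -0.   ,  0.002,  0.   ,  0.002]), 'effort': array([-0.0000e+00, -3.9368e+01, -3.7018e+01, -0.0000e+00,  7.0000e-03,
        0.0000e+00]), 'tool_pos': array([ 0.202, -0.591,  0.238]), 'tool_rot': array([-3.097, -0.515,  0.   ]), 'contact_force': array([-0.834, -0.385, -0.352]), 'wrist_torque': array([0.026, 0.023, 0.03 ]), 'opening': np.float64(0.085)}
side {'fx': 361.672, 'fy': 361.672, 'cx': 257.444, 'cy': 191.175, 'T': [[0.987, 0.119, -0.109, 0.469], [-0.161, 0.655, -0.738, -0.705], [-0.016, 0.746, 0.666, 0.728], [0.0, 0.0, 0.0, 1.0]]}
top {'fx': 461.004, 'fy': 461.004, 'cx': 255.714, 'cy': 191.214, 'T': [[-0.022, 0.996, -0.086, 0.473], [-1.0, -0.021, 0.02, 0.009], [0.018, 0.086, 0.996, 1.232], [0.0, 0.0, 0.0, 1.0]]}
wrist {'fx': 293.906, 'fy': 293.906, 'cx': 252.56, 'cy': 193.196, 'T': [[0.323, 0.899, 0.297, 0.279], [-0.946, 0.307, 0.099, -0.565], [-0.002, -0.313, 0.95, 0.373], [0.0, 0.0, 0.0, 1.0]]}
```

View pics/top0.png

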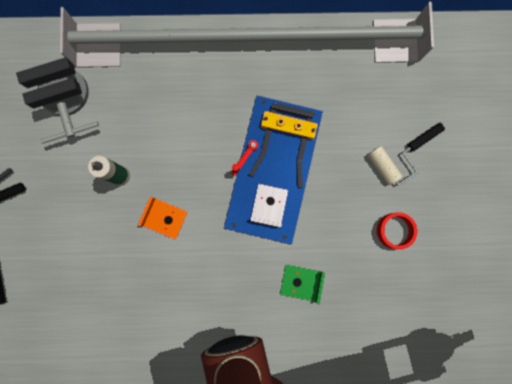

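View pics/side0.png

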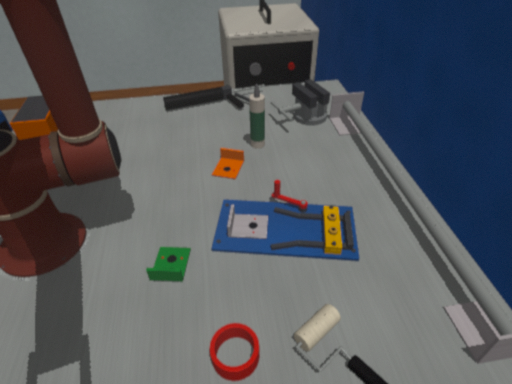

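The top view shows the jig (blue, around (273,170)) with its stop end up, the bridge at (289,124), the bracket at (269,205), and the latch pivot at about (253,145) with its knob at about (236,168). The bystanders lie away from the jig.

```bash
cat > m.py <<'E'
from h import *
im,d,T,k=load('top0')
hsv=cv2.cvtColor(im,cv2.COLOR_RGB2HSV)
m=cv2.inRange(hsv,(105,120,60),(125,255,255)); m[:60]=0
m=cv2.morphologyEx(m,cv2.MORPH_OPEN,np.ones((3,3)))
c=np.vstack(cv2.findContours(m,0,2)[0]); h=cv2.convexHull(c)[:,0]
P=np.array([onplane(T,k,u,v,.012)[:2] for u,v in h])
r=cv2.minAreaRect((P*1000).astype(np.float32)); print(r)
b=cv2.boxPoints(r); print(b)
# long axis
e=[b[1]-b[0],b[2]-b[1]]; L=max(e,key=np.linalg.norm); ax=L/np.linalg.norm(L); ax=ax*np.sign(ax[0])
ay=np.array([-ax[1],ax[0]]); C=np.array(r[0])
O=(C-ax*(-55)-ay*12.5)/1000; th=np.arctan2(ax[1],ax[0]); print('jig',O,th)
np.savez('jig.npz',O=O,th=th)
R=np.array([ax,ay])
def J(p): return R@(p[:2]-O)
# bracket pixels: whitish inside hull
reg=np.zeros_like(m); cv2.fillConvexPoly(reg,h,255)
w=cv2.inRange(hsv,(0,0,110),(180,50,255))&reg
n,lab,st,ce=cv2.connectedComponentsWithStats(w); i=1+np.argmax(st[1:,4]); print(st[i])
ys,xs=np.where(lab==i)
D=np.array([pt(T,k,u,v,d[v,u]) for u,v in zip(xs,ys)]); Q=np.c_[(D[:,:2]-O)@R.T,D[:,2]]*1000
print('z hist',np.histogram(Q[:,2],bins=[0,10,15,20,25,30,40,50,55,60]))
base=Q[Q[:,2]<25]; fl=Q[Q[:,2]>35]
for n_,q in(('base',base),('fl',fl)):
    if len(q)>5:
        r=cv2.minAreaRect(q[:,:2].astype(np.float32)); print(n_,r,cv2.boxPoints(r).round(1).tolist())
# yellow & red
for n_,a,bb,z in(('yel',(20,120,100),(35,255,255),.045),('red',(0,150,80),(8,255,255),.036)):
    mm=cv2.inRange(hsv,a,bb); mm=mm& cv2.dilate(reg,np.ones((25,25)))
    ys,xs=np.where(mm>0); Dp=np.array([pt(T,k,u,v,d[v,u]) for u,v in zip(xs,ys)])
    Q=np.c_[(Dp[:,:2]-O)@R.T,Dp[:,2]]*1000
    print(n_,len(Q),Q.mean(0),Q.min(0),Q.max(0))
    if n_=='red':
        kn=Q[Q[:,2]>70]; print('knob',kn.round(0).tolist()); print(Q[Q[:,2]<50].mean(0))
        print(Q.round(0).tolist())
E
python3 m.py
```

```text
((638.2002563476562, -63.8353271484375), (183.4556884765625, 368.19451904296875), 75.1338119506836)
[[ 436.73123  -105.260376]
 [ 792.60144  -199.72528 ]
 [ 839.6693    -22.410278]
 [ 483.79907    72.05463 ]]
jig [ 0.68815225 -0.09002786] -0.2594639
[ 251  184   37   43 1113]
z hist (array([  5,  98, 680, 228,   1,   0,   6,  62,  29]), array([ 0, 10, 15, 20, 25, 30, 40, 50, 55, 60]))
base ((-148.18115234375, 1.3888626098632812), (92.89031982421875, 81.56877899169922), 1.418927788734436) [[-195.60000610351562, 41.0], [-193.60000610351562, -40.5], [-100.69999694824219, -38.20000076293945], [-102.80000305175781, 43.29999923706055]]
fl ((-201.69662475585938, 6.361396789550781), (31.595975875854492, 87.61676025390625), 22.519630432128906) [[-233.10000610351562, 40.79999923706055], [-199.5, -40.20000076293945], [-170.3000030517578, -28.100000381469727], [-203.89999389648438, 52.900001525878906]]
yel 760 [61.0055321   1.27315388 52.07406628] [-233.06859813  -70.50868447   13.67365173] [  91.90513203   72.09993064 1231.51361169]
red 169 [-55.45290058  97.46192664  49.09706158] [-97.95347209
[... 3966 characters left out ...]
8.0, 111.0, 86.0], [-87.0, 108.0, 86.0], [-87.0, 105.0, 90.0], [-86.0, 103.0, 85.0], [-85.0, 101.0, 85.0], [-91.0, 112.0, 87.0], [-90.0, 110.0, 87.0], [-90.0, 107.0, 86.0], [-90.0, 105.0, 89.0], [-88.0, 103.0, 85.0], [-94.0, 111.0, 90.0], [-93.0, 109.0, 89.0], [-92.0, 107.0, 81.0], [-92.0, 104.0, 86.0], [-91.0, 102.0, 82.0], [-91.0, 117.0, 39.0], [-93.0, 112.0, 66.0], [-94.0, 109.0, 75.0], [-94.0, 107.0, 79.0], [-92.0, 105.0, 71.0], [-94.0, 119.0, 38.0], [-94.0, 116.0, 41.0], [-93.0, 113.0, 44.0], [-94.0, 110.0, 53.0], [-94.0, 107.0, 56.0], [-96.0, 115.0, 38.0], [-95.0, 113.0, 35.0], [-94.0, 110.0, 37.0], [-93.0, 108.0, 34.0], [-98.0, 112.0, 40.0], [-97.0, 110.0, 37.0], [-96.0, 107.0, 36.0]]
```

```bash
python3 -c "
import cv2
a=cv2.imread('pics/top0.png')[80:260,200:350];cv2.imwrite('pics/top0c.png',cv2.resize(a,None,fx=3.3,fy=3.3,interpolation=2))"
```

```text
(no output)
```

View pics/top0c.png

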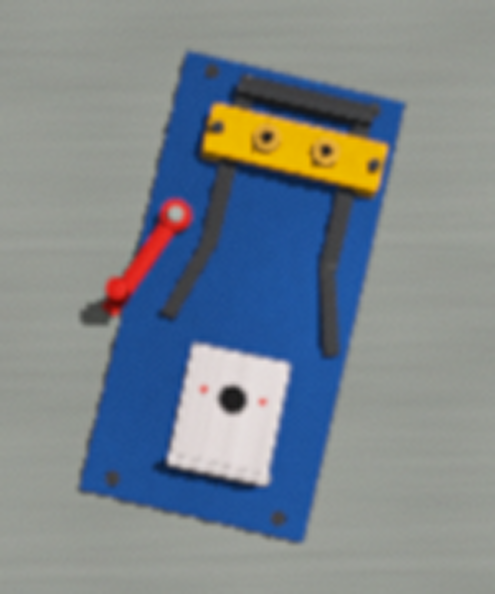

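```bash
cat >> h.py <<'E'
from scipy.spatial.transform import Rotation as Ro
def jig():
    z=np.load('jig.npz'); return z['O'],float(z['th'])
def J2W(x,y): # mm
    O,th=jig(); c,s=np.cos(th),np.sin(th); return O+np.array([c*x-s*y,s*x+c*y])/1000
def W2J(p):
    O,th=jig(); c,s=np.cos(th),np.sin(th); return np.array([[c,s],[-s,c]])@(np.asarray(p)[:2]-O)*1000
def state():
    o=ctrl.get_obs(); R=Ro.from_rotvec(o['tool_rot']).as_matrix(); O,th=jig()
    print('t %.2f'%o['t'],'jigxy',W2J(o['tool_pos']).round(1),'z %.1f'%(o['tool_pos'][2]*1000),'yawY in jig %.1f deg'%np.degrees(np.arctan2(R[1,1],R[0,1])-th),'tz',R[:,2].round(3),'F',np.round(o['contact_force'],1),'op',round(float(o['opening'])*1000,1),'q',np.round(o['q'],2))
    return o,R
def go(x,y,z,yaw=None):
    "jig mm target, world z mm, yaw deg of tool y in jig frame: rotation then translation"
    o,R=state(); O,th=jig()
    if yaw is None: R2=R
    else:
        a=np.radians(yaw)+th; ty=np.array([np.cos(a),np.sin(a),0]); tz=np.array([0,0,-1.]); R2=np.c_[np.cross(ty,tz),ty,tz]
        print('rot (tool,deg)',np.degrees(Ro.from_matrix(R.T@R2).as_rotvec()).round(2))
    p=np.r_[J2W(x,y),z/1000]; print('trans cm after rot',(R2.T@(p-o['tool_pos'])*100).round(2))
E
python3 -c "
from h import *
go(-200,0,240,1.5)"
```

```text
t 0.15 jigxy [-341.1 -608.7] z 238.4 yawY in jig -56.2 deg tz [-0.     0.002 -1.   ] F [-0.  -0.1  0.3] op 85.1 q [-1.36  0.05  1.61  0.    1.48 -0.12]
rot (tool,deg) [-8.000e-02 -5.000e-02 -5.774e+01]
trans cm after rot [60.48 15.7  -0.16]
```

```bash
python3 -m creep '[{"hand":1,"translation":[0,0,0],"delta_rot":[0,0,-9.6]},{"hand":1,"translation":[0,0,0],"delta_rot":[0,0,-9.6]},{"hand":1,"translation":[0,0,0],"delta_rot":[0,0,-9.6]},{"hand":1,"translation":[0,0,0],"delta_rot":[0,0,-9.6]},{"hand":1,"translation":[0,0,0],"delta_rot":[0,0,-9.6]},{"hand":1,"translation":[0,0,0],"delta_rot":[0,0,-9.7]}]' 20; python3 -m creep '[{"hand":1,"translation":[5.5,1.4,0],"delta_rot":[0,0,0]},{"hand":1,"translation":[5.5,1.4,0],"delta_rot":[0,0,0]},{"hand":1,"translation":[5.5,1.4,0],"delta_rot":[0,0,0]},{"hand":1,"translation":[5.5,1.4,0],"delta_rot":[0,0,0]},{"hand":1,"translation":[5.5,1.4,0],"delta_rot":[0,0,0]},{"hand":1,"translation":[5.5,1.4,0],"delta_rot":[0,0,0]}]'; python3 -c "
from h import *
go(-200,0,240,1.5)"
```

```text
t: 0.9
tool_pos: [0.2023, -0.591, 0.2388]
tool_rot: [-2.459, -1.953, -0.001]
contact_force: [0.5, -0.4, 0.6]
opening: 0.0854
t: 1.65
tool_pos: [0.361, -0.288, 0.2391]
tool_rot: [2.466, 1.946, 0.0]
contact_force: [1.0, 0.4, 0.5]
opening: 0.0849
t 1.65 jigxy [-265.4 -275.3] z 239.1 yawY in jig 1.4 deg tz [ 0.  0. -1.] F [1.  0.4 0.5] op 84.9 q [-0.83 -0.36  1.98  0.    1.52 -0.6 ]
rot (tool,deg) [ 0.01 -0.   -0.06]
trans cm after rot [27.35  7.26 -0.09]
```

```bash
python3 -m creep '[{"hand":1,"translation":[5.5,1.5,0],"delta_rot":[0,0,0]},{"hand":1,"translation":[5.5,1.5,0],"delta_rot":[0,0,0]},{"hand":1,"translation":[5.5,1.4,0],"delta_rot":[0,0,0]},{"hand":1,"translation":[5.5,1.4,0],"delta_rot":[0,0,0]},{"hand":1,"translation":[5.4,1.4,0],"delta_rot":[0,0,0]},{"hand":1,"translation":[0,0,0],"delta_rot":[0,0,0]}]'; python3 -c "
from h import *
state(); snap('wrist','w1');state()"
```

```text
t: 2.4
tool_pos: [0.4948, -0.0369, 0.2388]
tool_rot: [-2.459, -1.953, 0.0]
contact_force: [-0.3, -0.2, 0.5]
opening: 0.0855
t 2.40 jigxy [-200.6    1.8] z 238.8 yawY in jig 1.8 deg tz [-0.001  0.001 -1.   ] F [-0.3 -0.2  0.5] op 85.5 q [-0.22 -0.26  1.91  0.    1.5   0.  ]
t 2.45 jigxy [-200.6    0. ] z 238.9 yawY in jig 1.7 deg tz [-0.001 -0.    -1.   ] F [ 0.8 -0.1  0.2] op 85.7 q [-0.23 -0.26  1.91 -0.    1.5   0.  ]
```

View pics/w1.png

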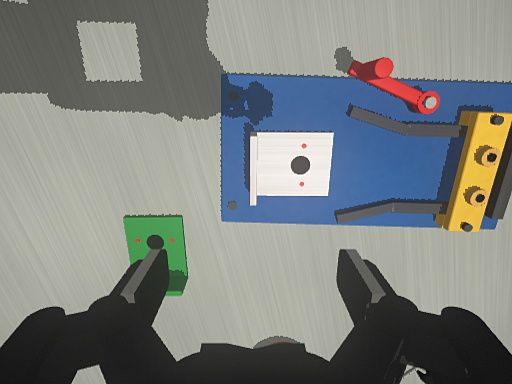

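The wrist view shows the flange's top edge as a narrow strip near column 253, rows 134–205, and the bracket's leading edge near column 332. I'll measure both.

```bash
cat > m2.py <<'E'
from h import *
im,d,T,k=load('w1')
hsv=cv2.cvtColor(im,cv2.COLOR_RGB2HSV)
# deck check
m=cv2.inRange(hsv,(105,120,60),(125,255,255))
reg=np.zeros_like(m); h=cv2.convexHull(np.vstack(cv2.findContours(m,0,2)[0])); cv2.fillConvexPoly(reg,h,255)
w=cv2.inRange(hsv,(0,0,130),(180,60,255))&reg
n,lab,st,ce=cv2.connectedComponentsWithStats(w); i=1+np.argmax(st[1:,4]); print(st[i])
ys,xs=np.where(lab==i)
Q=np.array([np.r_[W2J(p),p[2]*1000] for p in (pt(T,k,u,v,d[v,u]) for u,v in zip(xs,ys))])
print(np.histogram(Q[:,2],bins=[0,10,15,20,25,30,40,50,53,56,60]))
fl=Q[(Q[:,2]>49)&(Q[:,2]<60)]; b=Q[(Q[:,2]>10)&(Q[:,2]<24)]
print('fl med',np.median(fl,0),cv2.minAreaRect(fl[:,:2].astype(np.float32)))
print('base',cv2.minAreaRect(b[:,:2].astype(np.float32)),cv2.boxPoints(cv2.minAreaRect(b[:,:2].astype(np.float32))).round(1).tolist())
# jig long edges: blue deck corners at left (rear)
c=np.array(h)[:,0]
for u,v in c[np.argsort(c[:,0])][:6]: print((u,v),W2J(onplane(T,k,u,v,.012)).round(1))
for u,v in [c[np.argmax(c[:,1]-0.05*c[:,0])]]: print((u,v),W2J(onplane(T,k,u,v,.012)).round(1))
# channel: rails, dark on deck
dk=cv2.inRange(hsv,(0,0,0),(180,110,90))&reg
n,lab,st,ce=cv2.connectedComponentsWithStats(dk)
for j in range(1,n):
    if st[j,4]>150:
        ys,xs=np.where(lab==j); q=np.array([W2J(onplane(T,k,u,v,.022)) for u,v in zip(xs,ys)]); print(st[j],q.min(0).round(1),q.max(0).round(1))
        for lo in range(-90,40,20):
            s=q[(q[:,0]>lo)&(q[:,0]<lo+20)]
            if len(s): print('  ',lo+10,s[:,1].min().round(1),s[:,1].max().round(1))
E
python3 m2.py
```

```text
[ 250  132   84   74 4922]
(array([   0,   16, 4368,   32,    0,    0,    0,   40,  444,    2]), array([ 0, 10, 15, 20, 25, 30, 40, 50, 53, 56, 60]))
fl med [-200.12908859    3.41460614   54.07393605] ((-199.95394897460938, 1.8937873840332031), (6.981988906860352, 79.86659240722656), 1.5829213857650757)
base ((-149.12826538085938, 3.5867042541503906), (92.02391815185547, 80.16703796386719), 1.9986326694488525) [[-196.5, 42.0], [-193.6999969482422, -38.099998474121094], [-101.69999694824219, -34.900001525878906], [-104.5, 45.29999923706055]]
(np.int32(221), np.int32(75)) [-239.8  104.3]
(np.int32(221), np.int32(116)) [-239.9   58.8]
(np.int32(222), np.int32(220)) [-239.1  -75.8]
(np.int32(222), np.int32(74)) [-238.6  105.4]
(np.int32(235), np.int32(221)) [-221.7  -76.8]
(np.int32(238), np.int32(74)) [-220.4  105.9]
(np.int32(235), np.int32(221)) [-221.7  -76.8]
[379 114  89  24 852] [-56.2  43.6] [50.  67.2]
   -60 65.1 67.2
   -40 47.5 64.1
   -20 45.4 59.5
   0 44.9 59.1
   20 44.6 60.8
   40 43.6 61.0
[484 127  28  92 742] [ 99.3 -58.1] [118.5  57.2]
[449 139  14  45 166] [ 35.6 -12.9] [47.7 41.6]
   40 -12.9 41.6
[335 200 114  23 805] [-92.7 -69.8] [ 49.7 -35.5]
   -80 -69.8 -48.3
   -60 -53.8 -45.0
   -40 -49.1 -39.0
   -20 -52.2 -37.0
   0 -53.0 -36.7
   20 -52.8 -35.8
   40 -54.8 -35.5
```

```bash
python3 -m creep '[{"hand":0.7,"translation":[0.25,0.05,5],"delta_rot":[0,0,0]},{"hand":0.7,"translation":[0,0,5],"delta_rot":[0,0,0]},{"hand":0.7,"translation":[0,0,5],"delta_rot":[0,0,0]},{"hand":0.7,"translation":[0,0,3],"delta_rot":[0,0,0]},{"hand":0.7,"translation":[0,0,2.6],"delta_rot":[0,0,0]},{"hand":0.7,"translation":[0,0,0],"delta_rot":[0,0,0]}]' 20; python3 -c "
from h import *
state()"; python3 -m creep '[{"hand":0,"translation":[0,0,0],"delta_rot":[0,0,0]},{"hand":0,"translation":[0,0,0],"delta_rot":[0,0,0]},{"hand":0,"translation":[0,0,0],"delta_rot":[0,0,0]},{"hand":0,"translation":[0,0,0],"delta_rot":[0,0,0]},{"hand":0,"translation":[0,0,0],"delta_rot":[0,0,0]},{"hand":0,"translation":[0,0,0],"delta_rot":[0,0,0]}]' 20; python3 -c "
from h import *
snap('wrist','w2');snap('side','s2');go(-190,1,33,0)"
```

```text
t: 3.2
tool_pos: [0.4926, -0.0384, 0.0309]
tool_rot: [-2.464, -1.942, 0.006]
contact_force: [0.5, -0.1, -0.1]
opening: 0.0598
t 3.20 jigxy [-2.022e+02 -2.000e-01] z 30.9 yawY in jig 1.3 deg tz [-0.006  0.001 -1.   ] F [ 0.5 -0.1 -0.1] op 59.8 q [-0.23 -0.02  2.07 -0.    1.11  0.01]
t: 3.95
tool_pos: [0.4959, -0.0378, 0.0347]
tool_rot: [2.464, 1.947, 0.001]
contact_force: [-3.0, -0.5, 6.4]
opening: 0.0079
t 4.05 jigxy [-199.2    1.1] z 34.7 yawY in jig 1.5 deg tz [ 0.001 -0.001 -1.   ] F [-2.8 -0.1  7. ] op 7.9 q [-0.23 -0.03  2.06 -0.    1.11  0.01]
rot (tool,deg) [0.06 0.03 1.48]
trans cm after rot [-0.01  0.92  0.17]
```

View pics/w2.png

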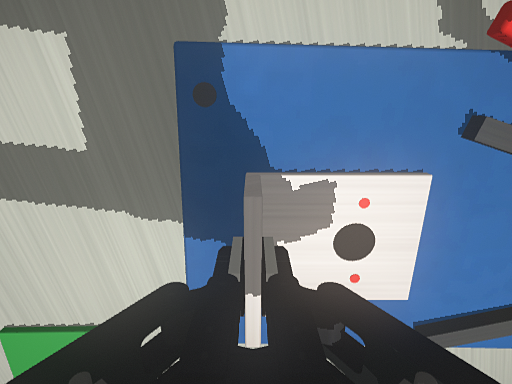

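View pics/s2.png

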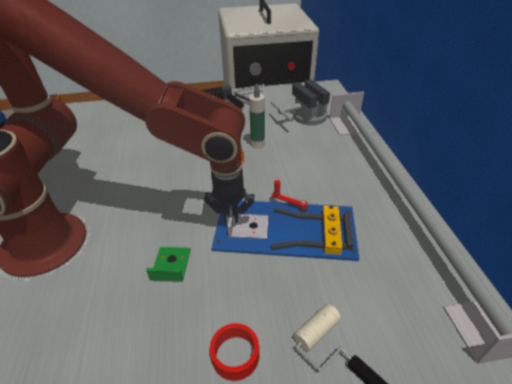

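The flange is gripped (7.9 mm opening). Next I straighten it and feed it into the funnel, then check.

```bash
python3 -m creep '[{"hand":0,"translation":[0,0,-0.1],"delta_rot":[0,0,1.5]},{"hand":0,"translation":[-0.1,1.5,0],"delta_rot":[0,0,0]},{"hand":0,"translation":[-0.1,2,0],"delta_rot":[0,0,0]},{"hand":0,"translation":[0,2,0],"delta_rot":[0,0,0]},{"hand":0,"translation":[0,1.5,0],"delta_rot":[0,0,0]},{"hand":0,"translation":[0,0,0],"delta_rot":[0,0,0]}]' 20; python3 -c "
from h import *
state();snap('wrist','w3');state()"
```

```text
t: 4.8
tool_pos: [0.5638, -0.0579, 0.0347]
tool_rot: [2.49, 1.913, 0.003]
contact_force: [2.7, -0.6, -0.6]
opening: 0.0079
t 4.80 jigxy [-128.4   -0.8] z 34.7 yawY in jig -0.1 deg tz [ 0.003 -0.001 -1.   ] F [ 2.7 -0.6 -0.6] op 7.9 q [-0.23  0.13  1.9  -0.    1.11  0.03]
t 4.85 jigxy [-128.6   -0.8] z 34.7 yawY in jig -0.1 deg tz [ 0.003 -0.001 -1.   ] F [ 2.6 -1.5 -0.7] op 7.9 q [-0.23  0.13  1.9  -0.    1.11  0.03]
```

View pics/w3.png

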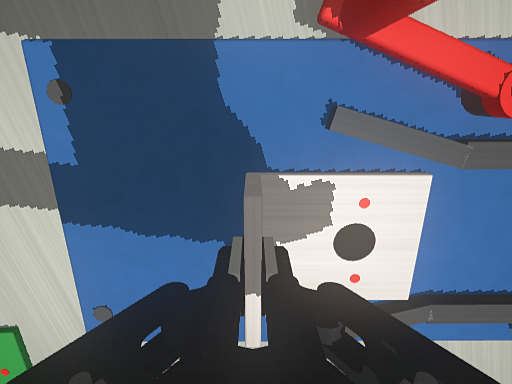

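```bash
python3 -c "
from h import *
im,d,T,k=load('w3')
for n,u,v,z in [('bl',432,174,.018),('br',408,300,.018),('fl top',245,174,.018),('Lrail in top? ',470,142,.022),('Lrail bottom in',470,167,.012),('Lrail end',505,168,.012),('Rrail bend in',430,304,.022),('R rail in',508,306,.022),('R rail in',508,292,.022)]:
    print(n,W2J(onplane(T,k,u,v,z)).round(1), round(pt(T,k,u,v,d[v,u])[2]*1000,1))
"
python3 -c "
import cv2
a=cv2.imread('pics/w3.png')[100:345,320:512];cv2.imwrite('pics/w3c.png',cv2.resize(a,None,fx=2.4,fy=2.4,interpolation=2))"
```

```text
bl [-32.9  40.2] 11.6
br [-32.5 -40. ] 14.7
fl top [-132.3   40.5] 11.7
Lrail in top?  [-19.5  57.7] 22.7
Lrail bottom in [-8.9 42.5] 22.9
Lrail end [10.5 41.9] 21.4
Rrail bend in [-21.2 -39.8] 21.4
R rail in [ 26.5 -41.5] 23.0
R rail in [ 23.7 -31.4] 11.5
```

View pics/w3c.png

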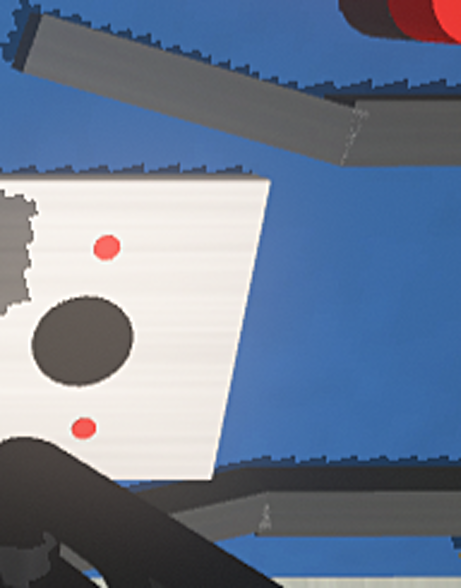

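```bash
python3 -c "
from h import *
im,d,T,k=load('w3'); print('cam',W2J(T[:3,3]),T[2,3])
for u in (470,485,500,508):
  for v in (166,167,168,169,170): print(u,v,W2J(onplane(T,k,u,v,.022)).round(1), round(pt(T,k,u,v,d[v,u])[2]*1000,1))
for u in (435,450,470,490,508):
  col=[(v,round(pt(T,k,u,v,d[v,u])[2]*1000),W2J(onplane(T,k,u,v,.022)).round(1).tolist()) for v in range(290,312,2)]; print(u,[c for c in col if c[1]>17][:2])
"
```

```text
cam [-128.70696635   79.73105718] 0.16931459406463492
470 166 [-16.6  45.4] 22.3
470 167 [-16.5  44.9] 22.9
470 168 [-16.4  44.4] 22.4
470 169 [-16.3  43.9] 22.0
470 170 [-16.2  43.3] 12.5
485 166 [-8.9 45.4] 22.5
485 167 [-8.8 44.9] 21.9
485 168 [-8.7 44.4] 22.5
485 169 [-8.5 43.8] 22.1
485 170 [-8.4 43.3] 11.3
500 166 [-1.2 45.4] 21.9
500 167 [-1.  44.9] 22.0
500 168 [-0.9 44.3] 22.1
500 169 [-0.8 43.8] 21.3
500 170 [-0.6 43.3] 12.2
508 166 [ 2.9 45.4] 22.3
508 167 [ 3.1 44.9] 22.4
508 168 [ 3.2 44.3] 22.0
508 169 [ 3.4 43.8] 22.7
508 170 [ 3.5 43.3] 12.3
435 [(300, 18, [-18.8, -36.9]), (302, 20, [-18.5, -38.3])]
450 [(300, 18, [-9.7, -36.9]), (302, 20, [-9.4, -38.4])]
470 [(300, 18, [2.3, -37.0]), (302, 19, [2.7, -38.4])]
490 [(300, 19, [14.4, -37.1]), (302, 19, [14.8, -38.5])]
508 [(302, 20, [25.7, -38.5]), (304, 22, [26.1, -40.0])]
```

Measured by the same camera, the channel centre lies about 1.7 mm further +y than my jig frame. I'll correct the frame, shift the bracket and feed on.

```bash
python3 -c "
from h import *
O,th=jig(); O=J2W(0,1.7); np.savez('jig.npz',O=O,th=th)"
python3 -m creep '[{"hand":0,"translation":[0.17,0,0],"delta_rot":[0,0,0]},{"hand":0,"translation":[0,1.5,0],"delta_rot":[0,0,0]},{"hand":0,"translation":[0,1.5,0],"delta_rot":[0,0,0]},{"hand":0,"translation":[0,1.5,0],"delta_rot":[0,0,0]},{"hand":0,"translation":[0,1.5,0],"delta_rot":[0,0,0]},{"hand":0,"translation":[0,0,0],"delta_rot":[0,0,0]}]' 20; python3 -c "
from h import *
state();snap('wrist','w4')"
```

```text
t: 5.6
tool_pos: [0.6213, -0.0711, 0.0346]
tool_rot: [2.49, 1.914, 0.001]
contact_force: [3.3, 0.3, 0.7]
opening: 0.0076
t 5.60 jigxy [-69.5  -0.6] z 34.6 yawY in jig -0.0 deg tz [ 0.001  0.    -1.   ] F [3.3 0.3 0.7] op 7.6 q [-0.23  0.26  1.75  0.    1.13  0.03]
```

View pics/w4.png

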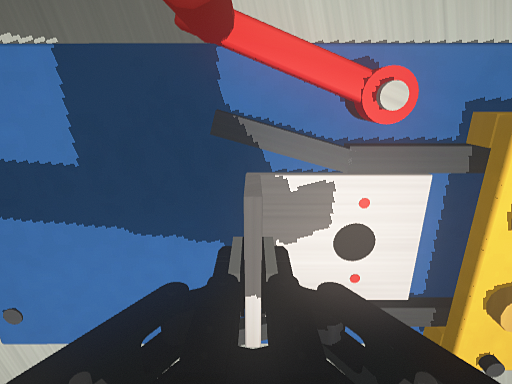

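The bracket has entered the channel without contact force, and its leading edge (column about 432) is just short of the bridge.

```bash
python3 -m creep '[{"hand":0,"translation":[0,1.5,0],"delta_rot":[0,0,0]},{"hand":0,"translation":[0,1.5,0],"delta_rot":[0,0,0]},{"hand":0,"translation":[0,1.5,0],"delta_rot":[0,0,0]},{"hand":0,"translation":[0,1.5,0],"delta_rot":[0,0,0]},{"hand":0,"translation":[0,0.8,0],"delta_rot":[0,0,0]},{"hand":0,"translation":[0,0,0],"delta_rot":[0,0,0]}]' 20; python3 -c "
from h import *
state();snap('wrist','w5')"
```

```text
t: 6.4
tool_pos: [0.6858, -0.0884, 0.0346]
tool_rot: [-2.49, -1.914, 0.001]
contact_force: [-2.7, 0.2, 5.5]
opening: 0.0077
t 6.40 jigxy [-2.7 -0.7] z 34.6 yawY in jig -0.0 deg tz [-0.002  0.001 -1.   ] F [-2.7  0.2  5.5] op 7.7 q [-0.24  0.39  1.58  0.    1.17  0.02]
```

View pics/w5.png

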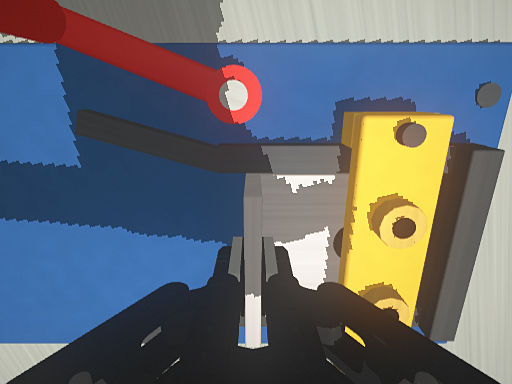

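```bash
python3 -m creep '[{"hand":0,"translation":[0,0.3,0],"delta_rot":[0,0,0]},{"hand":0,"translation":[0,0.2,0],"delta_rot":[0,0,0]},{"hand":0,"translation":[0,0.1,0],"delta_rot":[0,0,0]},{"hand":0,"translation":[0,0,0],"delta_rot":[0,0,0]}]' 20; python3 -c "
from h import *
state()"; python3 -m creep '[{"hand":0,"translation":[0,0.2,0],"delta_rot":[0,0,0]},{"hand":0,"translation":[0,0,0],"delta_rot":[0,0,0]}]' 20;python3 -c "
from h import *
state()"
```

```text
t: 6.95
tool_pos: [0.6903, -0.0895, 0.0346]
tool_rot: [-2.487, -1.912, 0.005]
contact_force: [-7.4, 1.7, 9.0]
opening: 0.0078
t 6.95 jigxy [ 1.9 -0.7] z 34.6 yawY in jig -0.0 deg tz [-0.005  0.001 -1.   ] F [-7.4  1.7  9. ] op 7.8 q [-0.24  0.4   1.56  0.    1.18  0.02]
t: 7.2
tool_pos: [0.6916, -0.0899, 0.0346]
tool_rot: [-2.486, -1.912, 0.006]
contact_force: [-10.0, 2.3, 9.7]
opening: 0.0077
t 7.20 jigxy [ 3.3 -0.7] z 34.6 yawY in jig -0.0 deg tz [-0.006  0.002 -1.   ] F [-10.    2.3   9.7] op 7.7 q [-0.24  0.41  1.56  0.    1.18  0.02]
```

```bash
python3 -m creep '[{"hand":0,"translation":[0,0.2,0],"delta_rot":[0,0,0]},{"hand":0,"translation":[0,0,0],"delta_rot":[0,0,0]}]' 20;python3 -c "
from h import *
state()
snap('top','t6');snap('side','s6');snap('wrist','w6');
im,d,T,k=load('top0')
import cv2
a=cv2.imread('pics/t6.png')[80:220,220:340];b=cv2.imread('pics/s6.png')[180:270,200:370]
cv2.imwrite('pics/t6c.png',cv2.resize(a,None,fx=4,fy=4,interpolation=2));cv2.imwrite('pics/s6c.png',cv2.resize(b,None,fx=4,fy=4,interpolation=2))"
```

```text
t: 7.45
tool_pos: [0.6916, -0.0899, 0.0346]
tool_rot: [-2.483, -1.909, 0.012]
contact_force: [-18.4, 4.6, 15.5]
opening: 0.0074
t 7.45 jigxy [ 3.3 -0.7] z 34.6 yawY in jig -0.0 deg tz [-0.012  0.003 -1.   ] F [-18.4   4.6  15.5] op 7.4 q [-0.24  0.41  1.55 -0.    1.19  0.02]
```

View pics/s6c.png

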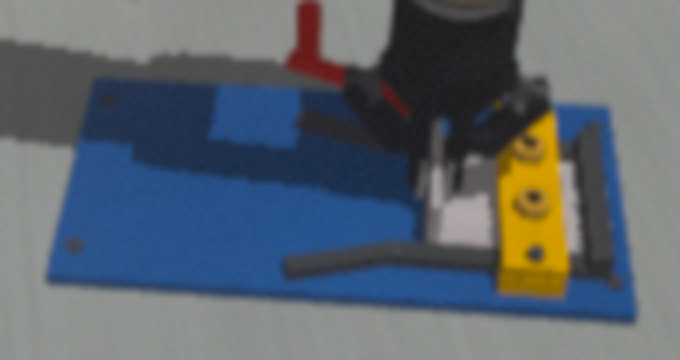

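View pics/w6.png

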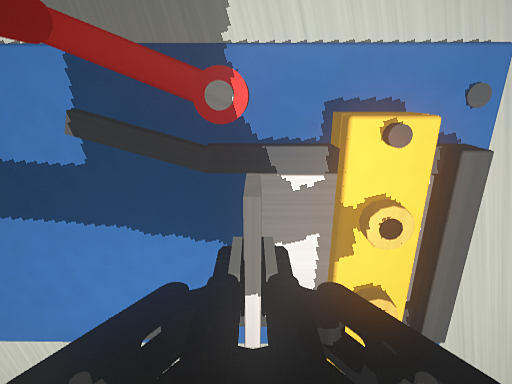

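The bracket is at the stop: advance stopped and force doubled. I'll ease off, open partway and rise.

```bash
python3 -m creep '[{"hand":0,"translation":[0,-0.2,0],"delta_rot":[0,0,0]},{"hand":0.35,"translation":[0,0,0],"delta_rot":[0,0,0]},{"hand":0.35,"translation":[0,0,0],"delta_rot":[0,0,0]},{"hand":0.35,"translation":[0,0,0],"delta_rot":[0,0,0]},{"hand":0.35,"translation":[0,0,-2],"delta_rot":[0,0,0]},{"hand":0.35,"translation":[0,0,-5],"delta_rot":[0,0,0]},{"hand":0.35,"translation":[0,0,-5],"delta_rot":[0,0,0]},{"hand":0.35,"translation":[0,0,0],"delta_rot":[0,0,0]}]' 20;python3 -c "
from h import *
state()
snap('wrist','w7')"
```

```text
t: 8.6
tool_pos: [0.6983, -0.0918, 0.1634]
tool_rot: [2.482, 1.908, 0.013]
contact_force: [0.6, 0.1, 1.5]
opening: 0.0295
t 8.60 jigxy [10.2 -0.8] z 163.4 yawY in jig -0.0 deg tz [ 0.013 -0.003 -1.   ] F [0.6 0.1 1.5] op 29.5 q [-0.24  0.28  1.49  0.    1.36  0.02]
```

View pics/w7.png

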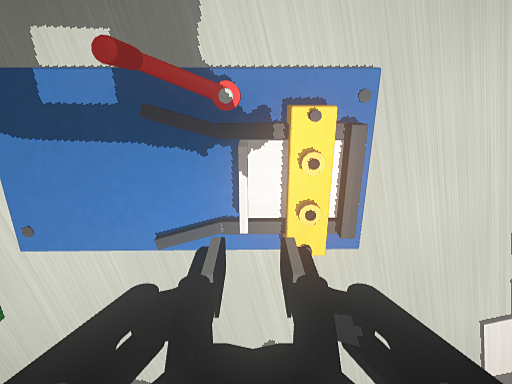

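```bash
cat > m3.py <<'E'
from h import *
import sys
im,d,T,k=load(sys.argv[1])
hsv=cv2.cvtColor(im,cv2.COLOR_RGB2HSV)
D=np.array([[np.r_[W2J(p),p[2]*1000] for p in (pt(T,k,u,v,d[v,u]) for u in range(512))] for v in range(384)])
red=(cv2.inRange(hsv,(0,130,50),(8,255,255))|cv2.inRange(hsv,(172,130,50),(180,255,255)))>0
q=D[red&(D[...,2]>82)&(D[...,2]<92)]
if len(q): print('knob top',len(q),q.mean(0).round(1),cv2.minEnclosingCircle(q[:,:2].astype(np.float32)))
a=D[red&(D[...,2]>30)&(D[...,2]<42)&(abs(D[...,0]+10)<110)&(abs(D[...,1]-80)<90)]; print('arm',len(a),cv2.minAreaRect(a[:,:2].astype(np.float32)))
f=D[(D[...,2]>49)&(D[...,2]<58)&(abs(D[...,0])<15)&(abs(D[...,1])<45)&~red]; print('flange',len(f),np.median(f,0).round(1),cv2.minAreaRect(f[:,:2].astype(np.float32)))
s=D[(D[...,2]>31)&(D[...,2]<37)&(D[...,0]>90)&(D[...,0]<135)&(abs(D[...,1])<70)]; print('stop top',cv2.minAreaRect(s[:,:2].astype(np.float32)))
w=D[(hsv[...,1]<50)&(hsv[...,2]>150)&(D[...,2]>14)&(D[...,2]<23)&(D[...,0]>84)&(D[...,0]<110)&(abs(D[...,1])<45)]; print('plate beyond bridge',w.min(0),w.max(0)) if len(w) else 0
E
python3 m3.py w7; python3 -c "
from h import *
go(-86,109,160,0)"
```

```text
knob top 650 [-84.1 108.9  85.7] ((-84.70167541503906, 108.88751220703125), 8.85059642791748)
arm 1820 ((-42.215335845947266, 91.12480163574219), (23.297653198242188, 90.81505584716797), 71.1618881225586)
flange 817 [ 3.3  4.1 54. ] ((3.085867404937744, 0.36705780029296875), (80.20186614990234, 7.757994651794434), 89.5728988647461)
stop top ((106.74888610839844, 0.22727203369140625), (112.01178741455078, 15.740949630737305), 89.9631118774414)
plate beyond bridge [ 90.21239445 -39.31182106  15.95465322] [99.2284525  40.19720609 20.64820809]
t 8.65 jigxy [ 8.4 -0.9] z 159.6 yawY in jig -0.0 deg tz [ 0.008 -0.002 -1.   ] F [-0.8 -0.8  0.3] op 30.0 q [-0.24  0.28  1.49 -0.    1.36  0.02]
rot (tool,deg) [ 0.45 -0.01 -0.04]
trans cm after rot [10.99 -9.44 -0.04]
```

Flange centred (y +0.4), 0.4° yaw, and the plate meets the stop face. The knob axis is at jig (-84.7, 108.9). Now I move over the knob.

```bash
python3 -m creep '[{"hand":0.6,"translation":[3,-2.3,0],"delta_rot":[0.4,0,0]},{"hand":0.6,"translation":[4,-3.5,0],"delta_rot":[0,0,0]},{"hand":0.6,"translation":[4,-3.5,0],"delta_rot":[0,0,0]},{"hand":0.6,"translation":[0,0,2],"delta_rot":[0,0,0]},{"hand":0.6,"translation":[0,0,0],"delta_rot":[0,0,0]},{"hand":0.6,"translation":[0,0,0],"delta_rot":[0,0,0]}]' 20;python3 -c "
from h import *
go(-84.7,108.9,70,0)"
```

```text
t: 9.4
tool_pos: [0.6326, 0.0383, 0.1341]
tool_rot: [-2.487, -1.909, 0.008]
contact_force: [-0.7, -0.6, 0.3]
opening: 0.0511
t 9.40 jigxy [-86.6 108.1] z 134.1 yawY in jig -0.1 deg tz [-0.008  0.002 -1.   ] F [-0.7 -0.6  0.3] op 51.1 q [-0.06  0.16  1.68  0.    1.31  0.2 ]
rot (tool,deg) [-0.46  0.03 -0.11]
trans cm after rot [0.08 0.19 6.41]
```

```bash
python3 -m creep '[{"hand":0.6,"translation":[0.05,0.15,3],"delta_rot":[-0.4,0,0]},{"hand":0.6,"translation":[0,0,3.2],"delta_rot":[0,0,0]},{"hand":0.6,"translation":[0,0,0],"delta_rot":[0,0,0]},{"hand":0,"translation":[0,0,0],"delta_rot":[0,0,0]},{"hand":0,"translation":[0,0,0],"delta_rot":[0,0,0]},{"hand":0,"translation":[0,0,0],"delta_rot":[0,0,0]},{"hand":0,"translation":[0,0,0],"delta_rot":[0,0,0]},{"hand":0,"translation":[0,0,0],"delta_rot":[0,0,0]}]' 20;python3 -c "
from h import *
state();snap('wrist','w8');go(-84.7,108.9,70,0)"
```

```text
t: 10.4
tool_pos: [0.6345, 0.0398, 0.0751]
tool_rot: [2.49, 1.914, 0.002]
contact_force: [-3.5, 0.8, 5.2]
opening: 0.0169
t 10.40 jigxy [-85.2 110. ] z 75.1 yawY in jig -0.0 deg tz [ 0.001  0.    -1.   ] F [-3.5  0.8  5.2] op 16.9 q [-0.05  0.23  1.71  0.    1.2   0.21]
t 10.45 jigxy [-85.2 110. ] z 75.1 yawY in jig -0.0 deg tz [ 0.001  0.    -1.   ] F [-4.8  1.9  5.7] op 17.1 q [-0.05  0.23  1.71  0.    1.2   0.21]
rot (tool,deg) [ 0.07 -0.04 -0.04]
trans cm after rot [-0.11  0.05  0.51]
```

View pics/w8.png

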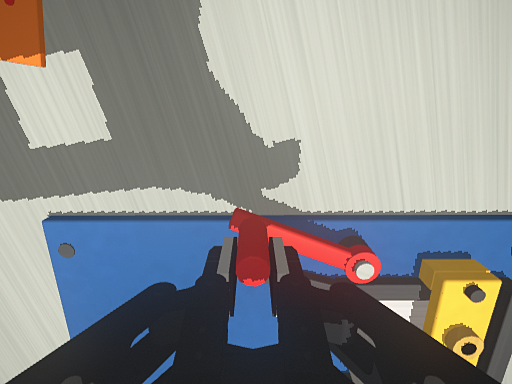

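Knob gripped (17 mm opening). I'll compute the arc in tool axes (tool x = jig +y, tool y = jig +x).

```bash
python3 -c "
import numpy as np
a=np.linspace(-.37,1.57,15)
x=-11-80*np.cos(a); y=80-80*np.sin(a)
for i in range(14): print(round(a[i+1],2),[round((y[i+1]-y[i])/10,2),round((x[i+1]-x[i])/10,2)])"
```

```text
-0.23 [np.float64(-1.06), np.float64(-0.33)]
-0.09 [np.float64(-1.09), np.float64(-0.18)]
0.05 [np.float64(-1.11), np.float64(-0.03)]
0.18 [np.float64(-1.1), np.float64(0.13)]
0.32 [np.float64(-1.07), np.float64(0.28)]
0.46 [np.float64(-1.02), np.float64(0.42)]
0.6 [np.float64(-0.96), np.float64(0.56)]
0.74 [np.float64(-0.87), np.float64(0.69)]
0.88 [np.float64(-0.77), np.float64(0.8)]
1.02 [np.float64(-0.65), np.float64(0.9)]
1.15 [np.float64(-0.52), np.float64(0.98)]
1.29 [np.float64(-0.38), np.float64(1.04)]
1.43 [np.float64(-0.23), np.float64(1.08)]
1.57 [np.float64(-0.08), np.float64(1.1)]
```

```bash
python3 -m creep '[{"hand":0,"translation":[-1.06,-0.33,0],"delta_rot":[0,0,0]},{"hand":0,"translation":[-1.09,-0.18,0],"delta_rot":[0,0,0]},{"hand":0,"translation":[-1.11,-0.03,0],"delta_rot":[0,0,0]},{"hand":0,"translation":[-1.1,0.13,0],"delta_rot":[0,0,0]},{"hand":0,"translation":[-1.07,0.28,0],"delta_rot":[0,0,0]},{"hand":0,"translation":[-1.02,0.42,0],"delta_rot":[0,0,0]},{"hand":0,"translation":[0,0,0],"delta_rot":[0,0,0]}]' 20;python3 -c "
from h import *
state();snap('wrist','w9');"
```

```text
t: 11.32
tool_pos: [0.6181, -0.0251, 0.0749]
tool_rot: [-2.489, -1.914, 0.009]
contact_force: [-14.6, -2.2, 13.1]
opening: 0.0171
t 11.32 jigxy [-84.3  43.1] z 74.9 yawY in jig -0.0 deg tz [-0.006 -0.002 -1.   ] F [-14.6  -2.2  13.1] op 17.1 q [-0.16  0.19  1.75 -0.    1.21  0.1 ]
```

View pics/w9.png

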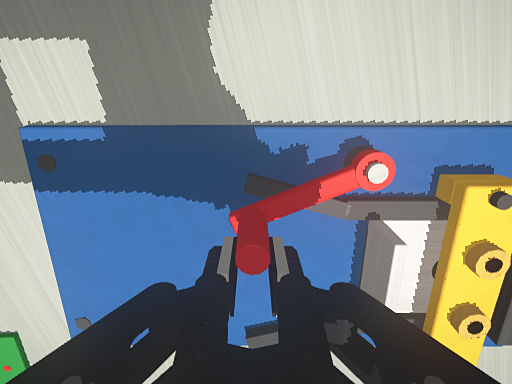

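```bash
python3 -m creep '[{"hand":0,"translation":[-0.96,0.46,0],"delta_rot":[0,0,0]},{"hand":0,"translation":[-0.87,0.69,0],"delta_rot":[0,0,0]},{"hand":0,"translation":[-0.77,0.8,0],"delta_rot":[0,0,0]},{"hand":0,"translation":[-0.65,0.9,0],"delta_rot":[0,0,0]},{"hand":0,"translation":[-0.52,0.98,0],"delta_rot":[0,0,0]},{"hand":0,"translation":[-0.38,1.04,0],"delta_rot":[0,0,0]},{"hand":0,"translation":[0,0,0],"delta_rot":[0,0,0]}]' 20;python3 -c "
from h import *
state()"
```

```text
t: 12.25
tool_pos: [0.6561, -0.081, 0.0742]
tool_rot: [2.487, 1.911, -0.01]
contact_force: [-6.9, -10.0, 4.6]
opening: 0.0167
t 12.25 jigxy [-33.3  -1.2] z 74.2 yawY in jig -0.1 deg tz [-0.002 -0.008 -1.   ] F [ -6.9 -10.    4.6] op 16.7 q [-0.23  0.28  1.64 -0.01  1.22  0.03]
```

```bash
python3 -m creep '[{"hand":0,"translation":[-0.15,1.08,0],"delta_rot":[0,0,0]},{"hand":0,"translation":[0,1.1,0],"delta_rot":[0,0,0]},{"hand":0,"translation":[0,0,0],"delta_rot":[0,0,0]}]' 20;python3 -c "
from h import *
state();snap('wrist','w10')"
```

```text
t: 12.62
tool_pos: [0.6778, -0.0876, 0.0742]
tool_rot: [2.486, 1.91, -0.005]
contact_force: [-2.3, -9.9, 2.6]
opening: 0.0168
t 12.62 jigxy [-10.7  -2. ] z 74.2 yawY in jig -0.1 deg tz [ 0.001 -0.007 -1.   ] F [-2.3 -9.9  2.6] op 16.8 q [-0.23  0.33  1.59 -0.01  1.22  0.03]
```

View pics/w10.png

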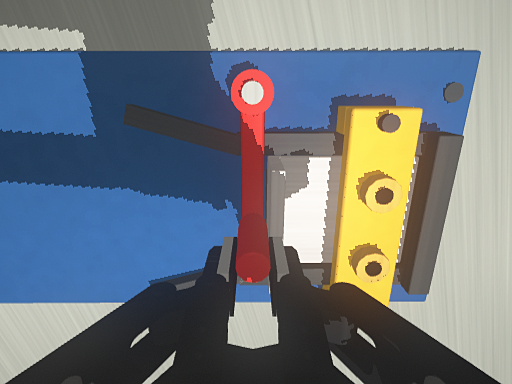

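The latch lies square across behind the flange. One small nudge to feel its stop.

```bash
python3 -m creep '[{"hand":0,"translation":[0.1,0.2,0],"delta_rot":[0,0,0]},{"hand":0,"translation":[0,0,0],"delta_rot":[0,0,0]}]' 20;python3 -c "
from h import *
state()"
```

```text
t: 12.92
tool_pos: [0.6779, -0.0876, 0.0741]
tool_rot: [2.488, 1.911, -0.013]
contact_force: [-9.1, -11.0, 5.9]
opening: 0.0171
t 12.93 jigxy [-10.5  -2. ] z 74.1 yawY in jig -0.1 deg tz [-0.004 -0.008 -1.   ] F [ -9.1 -11.    5.9] op 17.1 q [-0.23  0.33  1.58 -0.01  1.23  0.03]
```

At the stop (no advance, force up). Ease off, release, rise clear.

```bash
python3 -m creep '[{"hand":0,"translation":[-0.2,-0.15,0],"delta_rot":[0,0,0]},{"hand":0.5,"translation":[0,0,0],"delta_rot":[0,0,0]},{"hand":0.5,"translation":[0,0,0],"delta_rot":[0,0,0]},{"hand":0.5,"translation":[0,0,0],"delta_rot":[0,0,0]},{"hand":0.5,"translation":[0,0,-3],"delta_rot":[0,0,0]},{"hand":0.5,"translation":[0,0,-5],"delta_rot":[0,0,0]},{"hand":0.5,"translation":[0,0,-5],"delta_rot":[0,0,0]},{"hand":0.5,"translation":[0,0,0],"delta_rot":[0,0,0]}]' 20;python3 -c "
from h import *
state();snap('wrist','w11');snap('side','s11')"; python3 m3.py w11
```

```text
t: 13.92
tool_pos: [0.6806, -0.0847, 0.2099]
tool_rot: [2.483, 1.91, 0.011]
contact_force: [0.5, 0.4, -0.3]
opening: 0.0428
t 13.93 jigxy [-8.7  1.6] z 209.9 yawY in jig -0.0 deg tz [ 0.011 -0.003 -1.   ] F [ 0.5  0.4 -0.3] op 42.8 q [-0.23  0.2   1.5   0.    1.43  0.03]
knob top 269 [-10.6   1.2  85.8] ((-10.646452903747559, 0.6854801177978516), 8.728795051574707)
arm 1106 ((-11.351036071777344, 48.89012145996094), (85.71109008789062, 23.01152229309082), 88.4323959350586)
flange 593 [ 3.1  4.7 54.1] ((-1.5799150466918945, 0.6438522338867188), (17.387174606323242, 79.14488220214844), 0.7371772527694702)
stop top ((106.6737060546875, -0.049564361572265625), (15.866609573364258, 111.5914077758789), 0.26540133357048035)
plate beyond bridge [ 90.07006529 -38.67270896  15.98373623] [98.82243699 40.160702   20.69472769]
```

View pics/w11.png

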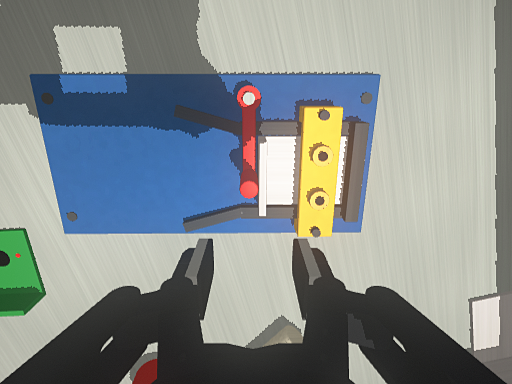

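View pics/s11.png

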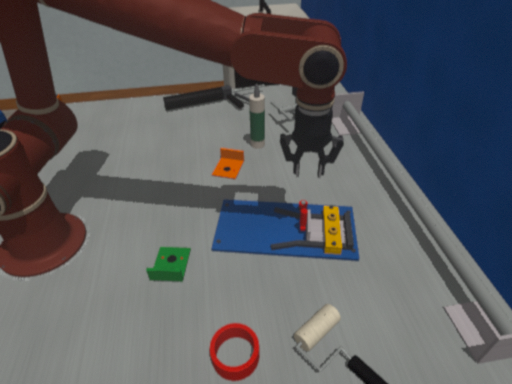

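The latch knob is at (249,188) and its pivot at (249,97), square behind the flange. The plate reaches the stop, the gripper is clear, and the bystanders are unmoved. I'm handing the job in.

```bash
python3 -c "
from h import *
print(ctrl.finish_job())"
```

```text
the job is handed in; nothing more can be done
None
```

I gripped the bracket by its flange, slid it along the channel and under the bridge to the stop, then swung the latch by its knob to its end stop. I released it, raised the gripper clear and handed the job in at about 14 s; no verdict was reported.

- **Bracket:** At the stop it stopped advancing and the force rose to 18 N. It is centred to about 0.6 mm, and its yaw was about 0.4°, measured before I swung the latch. The flange reads x ≈ 3.1 mm in my jig frame. That frame sits about 1 mm off, since the stop face reads 98.9 mm, so the true value is about 4 mm.
- **Latch:** The knob axis ended at about (-10.6, 0.7) mm, which is square across (about 1.56 rad). It did not move when I nudged it.
- **Bystanders:** They look unmoved in the side view; I did not measure them.
- **Checks that disagreed:**
  - The first jig frame from the top view was about 1.7 mm off in y. I corrected it from the wrist camera before entering the channel.
  - In the last check the automatic outline of the flange came out too wide (17 mm), because it also picked up pixels outside the flange (probably the knob). I used its median there instead.

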